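# Seat a tube insert in a centrifuge bucket by feel

### The arm

A 6-joint arm with a two-finger parallel gripper is mounted at the origin on the work surface. World frame = base frame: x ahead of the robot, y to its left, z up, the work surface at z = 0. Lengths are in m, angles in degrees, forces in N, time in s.
With the tool pointing down it reaches from about 0.25 to 0.725 m from the base axis. Payload 9.7 kg.
Tool frame: the origin (TCP) lies at the very end of the fingers, on their centre line; the grasp point (between the pads) lies 19 mm behind it; z points along the fingers, y is the line along which they close (so a half turn about z gives the same grasp; the last joint's range is limited). The gripper opens to 85 mm and grips with 20 to 120 N. Pads are 22 mm wide; open, the fingers measure 114 mm over their backs; the gripper's body (76 mm by 85 mm) begins 54 mm behind the grasp point. The pads swing forward as they close: fully open they stand 13 mm farther back than shut.
Start: joints at [72.823, 4.979, 10.078, 95.1, 0, 90], TCP at [0.162, 0.525, 0.231] pointing down, gripper open.
Joint ranges: [-179.16, 179.16], [-48.56, 103.87], [-65.8, 70.77], [-126.05, 130.52], [-82.76, 87.17], [-180, 180]. Speed limits (degrees/s): [127.2, 127.2, 147.25, 180, 180, 180].

### API

Orientations are given as [roll, pitch, yaw] about the fixed x, y, z axes, in that order (R = Rz(yaw) Ry(pitch) Rx(roll)).
In Python, from workcell import telemetry, optics, workorder gives the robot as it stands.
- The arm moves only by the shell command python3 -m handwheel 'ROWS' [FORCE]. ROWS is JSON, a list of rows, each an object of numbers: "tx", "ty", "tz": the shift along the tool's x, y, z in m; "ax", "ay", "az": the turn, a rotation vector about the tool's x, y, z in degrees; "jaw": the gripper command: -1 is shut, 1 is fully open, values between are in proportion. A call has exactly 10 rows; each row shifts and turns the commanded pose from where the row before left it, along the tool's axes as they then stand; what a row does not reach is not made up. A row lasts 1/8 s, in which the tool goes at most 62.5 mm and 10.7 degrees, less where a joint would pass 70% of its speed; a pose out of reach is approached as far as the arm can. A call is refused whole if a number of a shift passes 0.0625 or a number of a turn 10.7, either way. A call with a gripper value outside its range is refused whole. The fingers move at their own pace and stop on an object; FORCE is the grip in N (left out, the last holds). Time passes only in rows, so rows that do not move let the fingers close, or fill a call up. It gives the time, the measured TCP pose, the force, the opening and the grip force at its end, in the units of the state.
- telemetry.get_obs(): the state, without advancing time (a new reading comes with each control period).
- optics.camera(name): name is "scene" or "top" or "wrist"; returns a dict with "color" (420x560x3 uint8, red, green, blue), "K" (3x3 intrinsics, pixels), "extrinsics" (4x4, takes a point from camera to world coordinates); the wrist camera has in their place "mount" (4x4, takes a point from camera to tool coordinates, whose origin is the TCP and whose axes are the flange's). Camera axes: x right, y down, z forward; pixel columns grow to the right and rows downward; lengths in m; the calibration is good to about 2 mm. The wrist camera is an equidistant fisheye: a pixel r from the principal point sees the ray r / f radians off the axis. A picture is of the moment at which its call begins: read the wrist's pose just before it. There is no depth.
- workorder.job_done(): hands the job in; it is judged then, once.
The state is a dict: "time": time; "q": joint angles; "qd": joint speeds; "joint_efforts": joint torques, N m; "ee_pos": TCP position; "tcp_rot": TCP orientation; "wrist_force": force on the tool from outside, world axes, zero at the start; "torque": the same for the moment, N m; "opening": finger opening in m; "grasp_force": force on a finger pad.
Only numpy, scipy, OpenCV 4.12 (cv2) and the standard library are available. Lean on these libraries where they do the work, as an engineer would, in place of code of your own. Each camera call takes 0.05 s, during which the arm holds its last target. There are 200 camera calls.

### The job

Lift the tube insert by its T-shaped grip from its parking stand and lower it into the centrifuge bucket on the loading dock. Its underside spigot must drop into the blind hole hidden in the bucket's black sprung floor, so slide it over the floor in a spiral under light pressure until it drops in, press it gently fully home and let go. Keep the insert from being forced against the bucket or dock, and leave the other things where they are.

Things in the scene. Friction and masses are not known exactly. Their poses are not given: they have to be found in the camera images.
- dock: Loading dock, fixed: white square box 150 x 150 x 34 mm; on it, centred, an open round steel bucket wall, inside diameter 68 mm, outside 82 mm, rim 72 mm above the table. Origin at the centre of the underside, on the bucket's upright axis, z up. The insert is damaged if pushed against bucket, floor or dock with more than 22 N.
- bucket_floor (a point): Point on the bucket's axis at its black rubber floor, 26 mm above the table, 46 mm below the rim. The floor is sprung: yields from 3 N, then 2.5 N per mm, hard stop after 5 mm (15 N). In it is one round blind hole, 14 mm wide, 1 mm chamfer, 16 mm deep, black on black, its centre 3.5 to 9 mm from this point in any direction: not measured, to be found by feel.
- insert_grip (a point): Centre of the grip of the tube insert, a rigid upright piece of 0.17-0.29 kg. Grip: dark green bar 26 (own x) x 12 (own y) x 26 (z) mm, to be gripped across own y. Below it a 10 mm rod, six purple tube caps in a ring (tops 42 mm below this point) and a white round body, diameter 44 mm, its flat underside (shoulder) 78 mm below this point. Starts upright, this point 108 mm above the table.
- insert_tip (a point): Centre of the lower end of the insert's central steel spigot (12 mm diameter, 14 mm long below the shoulder, 1.5 mm chamfer), 92 mm straight below the grip centre; same axes. Fully home in the bucket it is about 12 mm above the table (shoulder resting on the black floor); standing on the floor beside the hole, 26 mm.
- stand: Parking stand, fixed: grey block 80 x 80 x 30 mm, origin at the centre of its underside, with an 18 mm hole, 20 mm deep, in the middle of its top in which the insert's spigot hangs loosely.
- dome_mid (a point): Bystander: small amber glass bowl, 72 mm wide, 40 mm high; point half-way up on its axis.
- reagent_mid (a point): Bystander: white bottle, 52 mm wide, 90 mm high; point half-way up on its axis.
- tube_rack_mid (a point): Bystander: blue tube rack 130 x 60 x 35 mm with tube caps standing 15 mm above it; point half-way up the block.
Mind the look-alikes: they are no part of the job. Leave any orange look-alike of the part that bears insert_grip alone. Leave any green or turquoise look-alike of the dock alone.

How it is judged:
By the outcome, as a careful person would: the job done as asked, in the order asked, and still so for the second after the job is handed in, with the robot touching nothing.
It also fails if it takes over 72 s, if anything falls off the work surface, if the arm or the gripper's body presses on something with over 40 N, if the wrist force passes 120 N, or if a joint passes its speed limit or range.

## Working session

There is one attempt and no reset: what is moved stays moved. The work goes in short steps, Python scripts to look and compute and a shell command to move; the robot and the scene stay as the last step left them, time stands still between calls to the robot, and variables do not carry over. Pictures are saved under pics/ and viewed, at most 10 in all, crops included, and the job is handed in when it is done.

```bash
mkdir -p pics && cat > h.py <<'E'
import numpy as np, cv2
from workcell import telemetry, optics
def snap(n):
    o=telemetry.get_obs(); c=optics.camera(n); return o,c
def ray(c,u,v):
    K=np.array(c["K"]);T=np.array(c["extrinsics"])
    d=T[:3,:3]@np.linalg.inv(K)@np.array([u,v,1.]);return T[:3,3],d
def onplane(c,u,v,z):
    o,d=ray(c,u,v);return o+d*(z-o[2])/d[2]
E
python3 - <<'E'
from h import *
o,t=snap("top");_,s=snap("scene")
cv2.imwrite("pics/top.png",t["color"][...,::-1]);cv2.imwrite("pics/scene.png",s["color"][...,::-1])
print(o); print(np.round(t["K"],1),np.round(t["extrinsics"],3),np.round(s["extrinsics"],3))
E
```

```text
{'time': 0.0, 'q': array([ 7.28227669e+01,  5.01073780e+00,  1.00348118e+01,  9.50997298e+01,
       -8.59717885e-04,  9.00018591e+01]), 'qd': array([ 0.0476867 ,  0.02169909, -0.10239077,  0.06685621, -0.00532294,
        0.00495821]), 'joint_efforts': array([ 1.59145460e-03, -5.20394647e+01,  4.64796424e+01,  1.67493091e-02,
        2.36375207e-06, -3.13891526e-07]), 'ee_pos': array([0.1623671 , 0.52524766, 0.23058975]), 'tcp_rot': array([-1.79924344e+02,  8.62171905e-04,  1.62820909e+02]), 'wrist_force': array([0.38523707, 0.85189904, 1.24860033]), 'torque': array([ 0.03068174,  0.00284407, -0.04138942]), 'grasp_force': 0.0, 'opening': 0.08550832084246342}
[[461.4   0.  280.8]
 [  0.  461.4 211.4]
 [  0.    0.    1. ]] [[ 0.001 -0.997  0.074  0.459]
 [-1.     0.     0.01   0.073]
 [-0.01  -0.074 -0.997  0.917]
 [ 0.     0.     0.     1.   ]] [[-0.196  0.603 -0.773  1.155]
 [ 0.981  0.125 -0.151  0.215]
 [ 0.006 -0.787 -0.616  0.6  ]
 [ 0.     0.     0.     1.   ]]
```

View pics/top.png

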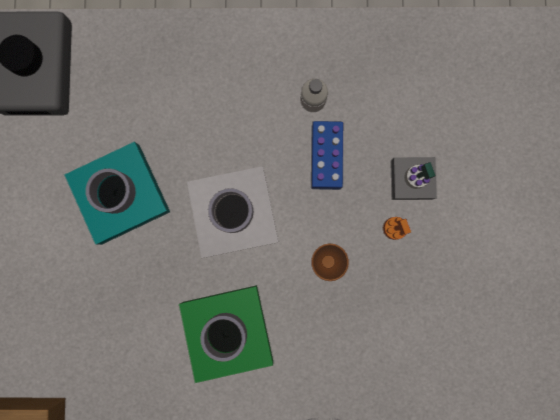

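View pics/scene.png

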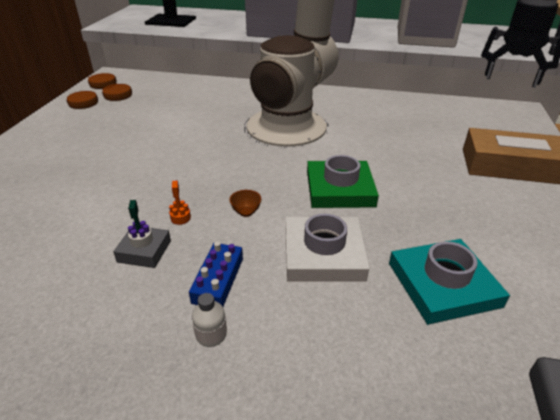

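White dock at top-view (232,211); green (226,334) and turquoise (115,192) docks are look-alikes. The dark-green grip at (428,170) is on the grey stand (414,178); the orange one (397,227) is the look-alike. I'll measure these and confirm in a crop.

```bash
python3 - <<'E'
from h import *
_,t=snap("top");_,s=snap("scene")
def comp(c,f,box):
    x0,y0,x1,y1=box;h=cv2.cvtColor(c["color"],cv2.COLOR_RGB2HSV).astype(int);m=np.zeros(h.shape[:2],np.uint8)
    m[y0:y1,x0:x1]=f(h)[y0:y1,x0:x1]
    n,l,st,ce=cv2.connectedComponentsWithStats(m);k=1+np.argmax(st[1:,4]);return (l==k).astype(np.uint8),ce[k],st[k]
g=lambda h:(h[...,0]>60)&(h[...,0]<95)&(h[...,1]>110)&(h[...,2]<110)
mt,ct,_a=comp(t,g,(400,150,450,200));ms,cs,_b=comp(s,g,(115,190,155,235))
print("grip px",ct,_a,cs,_b)
def tri(a,b):
    (o1,d1),(o2,d2)=ray(t,*a),ray(s,*b)
    k=np.linalg.lstsq(np.c_[d1,-d2],o2-o1,rcond=None)[0];p,q=o1+k[0]*d1,o2+k[1]*d2
    return (p+q)/2,np.linalg.norm(p-q)
print("grip tri",tri(ct,cs),"onplane",onplane(t,*ct,.108),onplane(s,*cs,.108))
# dock white face (top)
w=lambda h:(h[...,1]<30)&(h[...,2]>140)
md,cd,sd=comp(t,w,(180,160,285,265));cn=cv2.findContours(md,0,1)[0];r=cv2.minAreaRect(max(cn,key=cv2.contourArea))
print("dock rect",r,sd,onplane(t,*r[0],.034))
# steel rim: dark interior
dk=lambda h:h[...,2]<70
mi,ci,si=comp(t,dk,(205,185,260,240));print("inner",ci,si,onplane(t,*ci,.049))
# stand
st=lambda h:(h[...,2]<95)&(h[...,1]<40)
mm,cm,sm=comp(t,st,(385,150,445,205));r=cv2.minAreaRect(cv2.findContours(mm,0,1)[0][0]);print("stand",r,onplane(t,*r[0],.03))
a=cv2.resize(t["color"][140:250,380:460],None,fx=5,fy=5,interpolation=2);b=cv2.resize(s["color"][185:275,110:195],None,fx=4.6,fy=5,interpolation=2)
b=cv2.resize(b,(390,550));cv2.imwrite("pics/crop.png",np.hstack([a,b])[...,::-1])
E
```

```text
grip px [432.2 173.4] [431 172   3   4   5] [133.95555556 212.5037037 ] [129 201  11  29 135]
grip tri (array([ 0.58618798, -0.18515619,  0.09609752]), np.float64(0.009062320567967361)) onplane [ 0.58600118 -0.1858516   0.108     ] [ 0.59986169 -0.17063985  0.108     ]
dock rect ((231.65353393554688, 210.6742706298828), (78.96150970458984, 78.44297790527344), 78.36637115478516) [ 187  167   91   91 4355] [0.52573047 0.1762756  0.034     ]
inner [230.05314961 209.9242126 ] [ 212  192   36   37 1016] [0.52601381 0.17755835 0.049     ]
stand ((403.2467346191406, 188.49053955078125), (57.31581115722656, 30.752208709716797), 44.2747802734375) [ 0.56893963 -0.15441374  0.03      ]
```

View pics/crop.png

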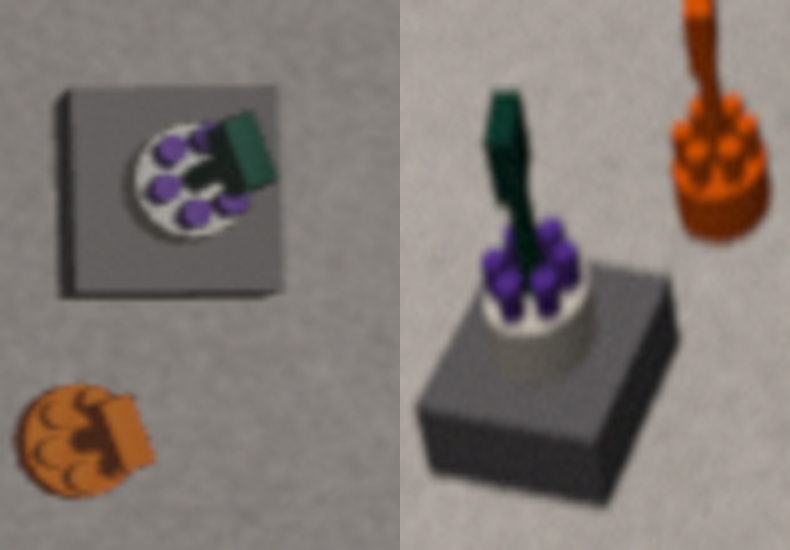

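The crop confirms it: the dark-green T-grip with purple caps stands on the grey stand (top face centre about (430,170), yaw about 20°), and the all-orange copy stands on the table. Moving above the grip.

```bash
python3 -m handwheel '[{"tx":-0.044,"ty":-0.0389,"jaw":1},{"tx":-0.044,"ty":-0.0389,"jaw":1},{"tx":-0.044,"ty":-0.0389,"jaw":1},{"tx":-0.044,"ty":-0.0389,"jaw":1},{"tx":-0.044,"ty":-0.0389,"jaw":1},{"tx":-0.044,"ty":-0.0389,"jaw":1},{"tx":-0.044,"ty":-0.0389,"jaw":1},{"tx":-0.044,"ty":-0.0389,"jaw":1},{"tx":-0.044,"ty":-0.0389,"jaw":1},{"tx":-0.044,"ty":-0.0389,"jaw":1}]'; python3 -c "
from h import *;o=telemetry.get_obs();print(o['q'],o['ee_pos'],o['tcp_rot'])"
```

```text
[7.28232711e+01 4.99901740e+00 1.00506974e+01 9.50995004e+01
 1.46422629e-04 9.00002594e+01] [0.16238241 0.52533051 0.2308445 ] [-1.79952180e+02 -1.46206046e-04  1.62823012e+02]$[0]: bad value
```

```bash
python3 -m handwheel '[{"tx":-0.044,"ty":-0.0389,"tz":0,"ax":0,"ay":0,"az":0,"jaw":1},{"tx":-0.044,"ty":-0.0389,"tz":0,"ax":0,"ay":0,"az":0,"jaw":1},{"tx":-0.044,"ty":-0.0389,"tz":0,"ax":0,"ay":0,"az":0,"jaw":1},{"tx":-0.044,"ty":-0.0389,"tz":0,"ax":0,"ay":0,"az":0,"jaw":1},{"tx":-0.044,"ty":-0.0389,"tz":0,"ax":0,"ay":0,"az":0,"jaw":1},{"tx":-0.044,"ty":-0.0389,"tz":0,"ax":0,"ay":0,"az":0,"jaw":1},{"tx":-0.044,"ty":-0.0389,"tz":0,"ax":0,"ay":0,"az":0,"jaw":1},{"tx":-0.044,"ty":-0.0389,"tz":0,"ax":0,"ay":0,"az":0,"jaw":1},{"tx":-0.044,"ty":-0.0389,"tz":0,"ax":0,"ay":0,"az":0,"jaw":1},{"tx":-0.044,"ty":-0.0389,"tz":0,"ax":0,"ay":0,"az":0,"jaw":1}]'; python3 -c "
from h import *;o=telemetry.get_obs();print(o['q'],o['ee_pos'],o['tcp_rot'])"; python3 -m handwheel --help | head -20
```

```text
time: 1.45
ee_pos: [0.4686, 0.0219, 0.2313]
tcp_rot: [180.0, 0.0, 162.8]
wrist_force: [0.6, 0.5, -1.0]
opening: 0.0853
grasp_force: 0.0
[ 2.67748519e+00 -6.07947116e+00 -8.87192547e-01  9.51628461e+01
  6.06764094e-03  1.98661864e+01] [0.46861927 0.02194518 0.23133982] [1.79984292e+02 2.56189854e-02 1.62811297e+02]invalid input: not JSON, or not a number
```

```bash
python3 -m handwheel '[{"tx":-0.0438,"ty":-0.0388,"tz":0,"ax":0,"ay":0,"az":0,"jaw":1},{"tx":-0.0438,"ty":-0.0388,"tz":0,"ax":0,"ay":0,"az":0,"jaw":1},{"tx":-0.0438,"ty":-0.0388,"tz":0,"ax":0,"ay":0,"az":0,"jaw":1},{"tx":-0.0438,"ty":-0.0388,"tz":0,"ax":0,"ay":0,"az":0,"jaw":1},{"tx":0,"ty":0,"tz":0,"ax":0,"ay":0,"az":-7.4,"jaw":1},{"tx":0,"ty":0,"tz":0,"ax":0,"ay":0,"az":-7.4,"jaw":1},{"tx":0,"ty":0,"tz":0,"ax":0,"ay":0,"az":-7.4,"jaw":1},{"tx":0,"ty":0,"tz":0,"ax":0,"ay":0,"az":-7.4,"jaw":1},{"tx":0,"ty":0,"tz":0,"ax":0,"ay":0,"az":-7.4,"jaw":1},{"tx":0,"ty":0,"tz":0,"ax":0,"ay":0,"az":0,"jaw":1}]'; cat >> h.py <<'E'
from scipy.spatial.transform import Rotation as Ro
def pose(o):
    T=np.eye(4);T[:3,:3]=Ro.from_euler("xyz",o["tcp_rot"],degrees=True).as_matrix();T[:3,3]=o["ee_pos"];return T
def wplane(o,c,u,v,z):
    K=np.array(c["K"]);x,y=u-K[0,2],v-K[1,2];r=np.hypot(x,y);th=r/K[0,0]
    d=np.array([np.sin(th)*x/r,np.sin(th)*y/r,np.cos(th)]) if r else np.array([0,0,1.])
    T=pose(o)@np.array(c["mount"]);d=T[:3,:3]@d;return T[:3,3]+d*(z-T[2,3])/d[2]
E
python3 - <<'E'
from h import *
o,w=snap("wrist");cv2.imwrite("pics/w1.png",w["color"][...,::-1]);np.save("w1.npy",w["color"])
print(o["ee_pos"],o["tcp_rot"],o["q"][5],np.round(w["K"],1),np.round(w["mount"],3))
E
```

```text
time: 2.7
ee_pos: [0.5894, -0.1761, 0.2311]
tcp_rot: [180.0, -0.0, -160.2]
wrist_force: [0.2, -0.5, -0.5]
opening: 0.0852
grasp_force: 0.0
[ 0.58943251 -0.17613741  0.23108519] [ 1.79988474e+02 -1.67534112e-02 -1.60226303e+02] -36.410868053910995 [[325.2   0.  280.3]
 [  0.  325.2 205.6]
 [  0.    0.    1. ]] [[-0.    -0.949 -0.315  0.081]
 [ 1.    -0.    -0.    -0.001]
 [ 0.    -0.315  0.949 -0.144]
 [ 0.     0.     0.     1.   ]]
```

View pics/w1.png

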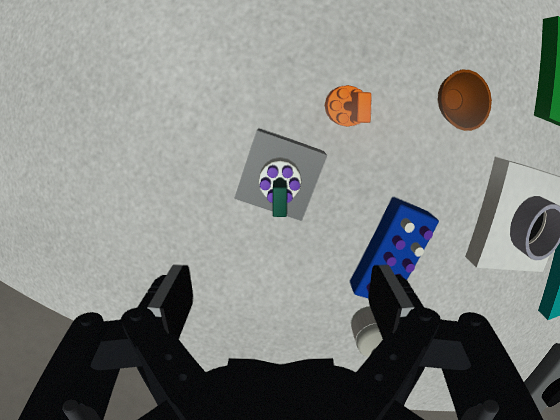

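The wrist view shows the green grip at (279,202), vertical in the image and so aligned with the fingers, almost centred laterally. Measuring its top face.

```bash
python3 - <<'E'
from h import *
o,w=snap("wrist");im=w["color"];h=cv2.cvtColor(im,cv2.COLOR_RGB2HSV).astype(int)
print(h[180:220,279,:].tolist()[::2])
m=np.zeros(im.shape[:2],np.uint8);m[180:222,265:296]=((h[...,0]>60)&(h[...,0]<95)&(h[...,1]>100)&(h[...,2]>38))[180:222,265:296]
c=max(cv2.findContours(m,0,1)[0],key=cv2.contourArea);r=cv2.minAreaRect(c);print(r,cv2.boundingRect(c))
x,y,a,b=cv2.boundingRect(c)
P=wplane(o,w,*r[0],.121);T=pose(o);print(P,(T[:3,:3].T@(P-T[:3,3])))
for v in (y,y+b): print(v,wplane(o,w,x+a/2,v,.121))
E
```

```text
[[85, 97, 29], [84, 88, 29], [82, 128, 30], [77, 88, 26], [81, 149, 82], [80, 150, 92], [81, 151, 91], [80, 149, 91], [80, 160, 91], [80, 155, 89], [81, 159, 88], [80, 163, 83], [80, 161, 84], [81, 153, 85], [81, 164, 84], [81, 167, 81], [81, 160, 83], [81, 176, 77], [81, 127, 84], [42, 7, 176]]
((279.5, 201.5), (29.0, 13.0), 90.0) (273, 187, 14, 30)
[ 0.58928677 -0.1777494   0.121     ] [ 0.00065491 -0.00149395  0.1100954 ]
187 [ 0.57755008 -0.18150202  0.121     ]
217 [ 0.60191783 -0.17280693  0.121     ]
```

```bash
python3 -m handwheel '[{"tx":0.0006,"ty":-0.0015,"tz":0.0175,"ax":0,"ay":0,"az":0,"jaw":1},{"tx":0,"ty":0,"tz":0.0175,"ax":0,"ay":0,"az":0,"jaw":1},{"tx":0,"ty":0,"tz":0.0175,"ax":0,"ay":0,"az":0,"jaw":1},{"tx":0,"ty":0,"tz":0.0175,"ax":0,"ay":0,"az":0,"jaw":1},{"tx":0,"ty":0,"tz":0.0175,"ax":0,"ay":0,"az":0,"jaw":1},{"tx":0,"ty":0,"tz":0.0175,"ax":0,"ay":0,"az":0,"jaw":1},{"tx":0,"ty":0,"tz":0.0175,"ax":0,"ay":0,"az":0,"jaw":1},{"tx":0,"ty":0,"tz":0.0175,"ax":0,"ay":0,"az":0,"jaw":1},{"tx":0,"ty":0,"tz":0.002,"ax":0,"ay":0,"az":0,"jaw":1},{"tx":0,"ty":0,"tz":0,"ax":0,"ay":0,"az":0,"jaw":1}]' && python3 -m handwheel '[{"tx":0,"ty":0,"tz":0,"ax":0,"ay":0,"az":0,"jaw":-1},{"tx":0,"ty":0,"tz":0,"ax":0,"ay":0,"az":0,"jaw":-1},{"tx":0,"ty":0,"tz":0,"ax":0,"ay":0,"az":0,"jaw":-1},{"tx":0,"ty":0,"tz":0,"ax":0,"ay":0,"az":0,"jaw":-1},{"tx":0,"ty":0,"tz":0,"ax":0,"ay":0,"az":0,"jaw":-1},{"tx":0,"ty":0,"tz":0,"ax":0,"ay":0,"az":0,"jaw":-1},{"tx":0,"ty":0,"tz":0,"ax":0,"ay":0,"az":0,"jaw":-1},{"tx":0,"ty":0,"tz":0,"ax":0,"ay":0,"az":0,"jaw":-1},{"tx":0,"ty":0,"tz":0,"ax":0,"ay":0,"az":0,"jaw":-1},{"tx":0,"ty":0,"tz":0,"ax":0,"ay":0,"az":0,"jaw":-1}]' 50
```

```text
time: 4.05
ee_pos: [0.5895, -0.1778, 0.0895]
tcp_rot: [-180.0, 0.0, -160.2]
wrist_force: [0.4, -0.8, -0.6]
opening: 0.0855
grasp_force: 0.0
time: 5.3
ee_pos: [0.5895, -0.1778, 0.0894]
tcp_rot: [-180.0, 0.0, -160.2]
wrist_force: [-0.7, 0.1, 1.6]
opening: 0.0115
grasp_force: 51.1
```

```bash
python3 -m handwheel '[{"tx":0,"ty":0,"tz":-0.004,"ax":0,"ay":0,"az":0,"jaw":-1},{"tx":0,"ty":0,"tz":-0.008,"ax":0,"ay":0,"az":0,"jaw":-1},{"tx":0,"ty":0,"tz":-0.012,"ax":0,"ay":0,"az":0,"jaw":-1},{"tx":0,"ty":0,"tz":-0.016,"ax":0,"ay":0,"az":0,"jaw":-1},{"tx":0,"ty":0,"tz":-0.016,"ax":0,"ay":0,"az":0,"jaw":-1},{"tx":0,"ty":0,"tz":-0.016,"ax":0,"ay":0,"az":0,"jaw":-1},{"tx":0,"ty":0,"tz":-0.014,"ax":0,"ay":0,"az":0,"jaw":-1},{"tx":0,"ty":0,"tz":-0.008,"ax":0,"ay":0,"az":0,"jaw":-1},{"tx":0,"ty":0,"tz":-0.004,"ax":0,"ay":0,"az":0,"jaw":-1},{"tx":0,"ty":0,"tz":-0.002,"ax":0,"ay":0,"az":0,"jaw":-1}]' && python3 -m handwheel '[{"tx":-0.003,"ty":0.018,"tz":0,"ax":0,"ay":0,"az":0,"jaw":-1},{"tx":-0.006,"ty":0.036,"tz":0,"ax":0,"ay":0,"az":0,"jaw":-1},{"tx":-0.008,"ty":0.045,"tz":0,"ax":0,"ay":0,"az":0,"jaw":-1},{"tx":-0.008,"ty":0.045,"tz":0,"ax":0,"ay":0,"az":0,"jaw":-1},{"tx":-0.008,"ty":0.045,"tz":0,"ax":0,"ay":0,"az":0,"jaw":-1},{"tx":-0.008,"ty":0.045,"tz":0,"ax":0,"ay":0,"az":0,"jaw":-1},{"tx":-0.008,"ty":0.045,"tz":0,"ax":0,"ay":0,"az":0,"jaw":-1},{"tx":-0.006,"ty":0.04,"tz":0,"ax":0,"ay":0,"az":0,"jaw":-1},{"tx":-0.004,"ty":0.025,"tz":0,"ax":0,"ay":0,"az":0,"jaw":-1},{"tx":-0.0016,"ty":0.0116,"tz":0,"ax":0,"ay":0,"az":0,"jaw":-1}]'
python3 - <<'E'
from h import *
o,w=snap("wrist");_,s=snap("scene");a=w["color"];b=cv2.resize(s["color"][130:290,250:400],None,fx=1.6,fy=2.0)
cv2.imwrite("pics/w2.png",np.hstack([a,cv2.resize(s["color"][110:290,270:370],(233,420))])[...,::-1])
print(o["ee_pos"],o["tcp_rot"],o["wrist_force"],o["torque"],o["grasp_force"],o["opening"])
E
```

```text
time: 6.55
ee_pos: [0.5893, -0.1777, 0.1891]
tcp_rot: [180.0, -0.0, -160.2]
wrist_force: [0.5, 0.6, -2.6]
opening: 0.0114
grasp_force: 50.7
time: 7.8
ee_pos: [0.5248, 0.179, 0.189]
tcp_rot: [180.0, -0.0, -160.1]
wrist_force: [-0.2, -0.2, -1.4]
opening: 0.0114
grasp_force: 50.8
[0.52480409 0.17899649 0.18897447] [ 1.79990756e+02 -3.16879685e-02 -1.60060258e+02] [-0.19342899 -0.21661313 -1.39510451] [-0.1031459  -0.02939073 -0.01478124] 50.76856970787048 0.011364029164099631
```

View pics/w2.png

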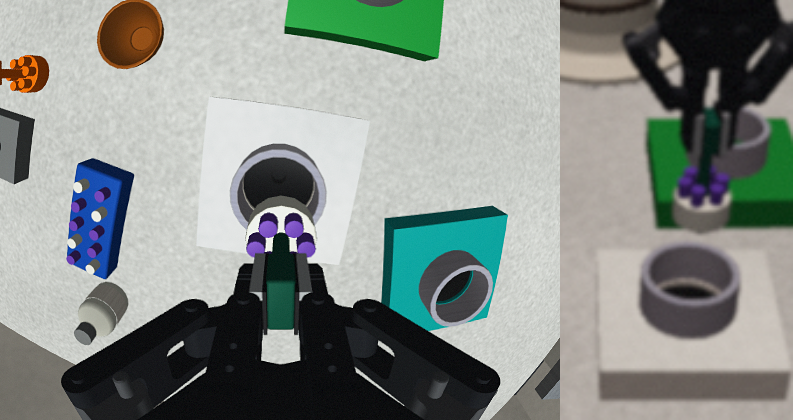

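The insert hangs upright in the gripper. The bucket rim in the wrist view is centred near (278,190), dock corners at (210,97), (369,122), (197,246) and (342,265). I'll fit the rim now.

```bash
python3 - <<'E'
from h import *
from scipy.optimize import least_squares
def fit(P,r=None):
    f=(lambda p:np.hypot(P[:,0]-p[0],P[:,1]-p[1])-(r or p[2]))
    x=least_squares(f,[*P[:,:2].mean(0),.04][:2 if r else 3],loss="soft_l1",f_scale=.001);return x.x,np.abs(f(x.x)).mean()
o,w=snap("wrist");g=cv2.GaussianBlur(cv2.cvtColor(w["color"],cv2.COLOR_RGB2GRAY),(3,3),0).astype(float)
# scan radially from ring centre: outer edge white(dock)->rim
def edges(g,cx,cy,angs,r0,r1,sgn):
    out=[]
    for a in np.deg2rad(angs):
        rr=np.arange(r0,r1,.25);p=cv2.remap(g.astype(np.float32),(cx+rr*np.cos(a)).astype(np.float32)[None],(cy+rr*np.sin(a)).astype(np.float32)[None],1)[0]
        k=np.argmax(sgn*np.gradient(p));out.append((cx+rr[k]*np.cos(a),cy+rr[k]*np.sin(a)))
    return out
print("profile",g[180,215:260].astype(int),g[130:165,278].astype(int))
for nm,r0,r1,s in(("outer",42,60,1),):
    E=edges(g,278,190,np.arange(-200,21,6),r0,r1,s)
    P=np.array([wplane(o,w,u,v,.072) for u,v in E]);print(nm,fit(P),fit(P,.041))
t=cv2.imread("pics/top.png",0);_,c=snap("top")
gt=cv2.GaussianBlur(t,(3,3),0).astype(float);print(gt[208,200:262].astype(int))
E=edges(gt,231,211,np.arange(0,360,8),17,28,1);P=np.array([onplane(c,u,v,.072) for u,v in E]);print("top outer",fit(P),fit(P,.041))
E=edges(gt,231,211,np.arange(0,360,8),12,22,1);P=np.array([onplane(c,u,v,.072) for u,v in E]);print("top inner",fit(P),fit(P,.034))
Q=[wplane(o,w,u,v,.034) for u,v in((210,97),(369,122),(197,246),(342,265))];print(np.round(Q,4))
E
```

```text
profile [229 229 229 229 229 229 228 228 228 227 228 228 228 228 228 229 225 205
 177 169 172 173 173 174 175 157 112  84  78  54  32  30  30  30  31  32
  31  29  29  30  31  31  30  29  30] [225 225 225 225 225 226 225 225 225 225 225 226 208 152 100  86  87  87
  98 133 169 181 179 176 176 171 140  88  56  49  49  48  47  47  47]
outer (array([0.51732686, 0.17284428, 0.03848724]), np.float64(0.0009150823372107598)) (array([0.52023316, 0.17394243]), np.float64(0.0013446333527745203))
[148 147 146 147 147 148 146 138 124 113 104  88  68  57  56  54  44  34
  30  31  31  31  30  30  31  31  31  31  31  31  31  31  31  31  31  31
  31  31  31  31  31  31  32  32  31  32  34  46  72  96 104  97  93 111
 133 144 146 147 147 146 146 146]
top outer (array([0.52398906, 0.17427171, 0.03473496]), np.float64(0.0023804956607691393)) (array([0.52413788, 0.16901084]), np.float64(0.004982735118027311))
top inner (array([0.52468508, 0.17555444, 0.03388248]), np.float64(0.0004992322725847067)) (array([0.5246944 , 0.17555434]), np.float64(0.0004956816409498886))
[[0.4655 0.0872 0.034 ]
 [0.4367 0.2334 0.034 ]
 [0.6133 0.1171 0.034 ]
 [0.5822 0.2674 0.034 ]]
```

Rim fit (top inner edge) and the dock corners agree on a bucket axis at about (0.5246, 0.1758). Lowering inside the bucket to just above the floor, with a 4.5 mm offset.

```bash
python3 -m handwheel '[{"tx":0.0056,"ty":-0.003,"tz":0,"ax":0,"ay":0,"az":0,"jaw":-1},{"tx":0,"ty":0,"tz":0.01,"ax":0,"ay":0,"az":0,"jaw":-1},{"tx":0,"ty":0,"tz":0.015,"ax":0,"ay":0,"az":0,"jaw":-1},{"tx":0,"ty":0,"tz":0.015,"ax":0,"ay":0,"az":0,"jaw":-1},{"tx":0,"ty":0,"tz":0.015,"ax":0,"ay":0,"az":0,"jaw":-1},{"tx":0,"ty":0,"tz":0.013,"ax":0,"ay":0,"az":0,"jaw":-1},{"tx":0,"ty":0,"tz":0.008,"ax":0,"ay":0,"az":0,"jaw":-1},{"tx":0,"ty":0,"tz":0.005,"ax":0,"ay":0,"az":0,"jaw":-1},{"tx":0,"ty":0,"tz":0.004,"ax":0,"ay":0,"az":0,"jaw":-1},{"tx":0,"ty":0,"tz":0,"ax":0,"ay":0,"az":0,"jaw":-1}]' && python3 -m handwheel '[{"tx":0,"ty":0,"tz":0.001,"ax":0,"ay":0,"az":0,"jaw":-1},{"tx":0,"ty":0,"tz":0.001,"ax":0,"ay":0,"az":0,"jaw":-1},{"tx":0,"ty":0,"tz":0.001,"ax":0,"ay":0,"az":0,"jaw":-1},{"tx":0,"ty":0,"tz":0.001,"ax":0,"ay":0,"az":0,"jaw":-1},{"tx":0,"ty":0,"tz":0.001,"ax":0,"ay":0,"az":0,"jaw":-1},{"tx":0,"ty":0,"tz":0.0005,"ax":0,"ay":0,"az":0,"jaw":-1},{"tx":0,"ty":0,"tz":0.0005,"ax":0,"ay":0,"az":0,"jaw":-1},{"tx":0,"ty":0,"tz":0.0005,"ax":0,"ay":0,"az":0,"jaw":-1},{"tx":0,"ty":0,"tz":0,"ax":0,"ay":0,"az":0,"jaw":-1},{"tx":0,"ty":0,"tz":0,"ax":0,"ay":0,"az":0,"jaw":-1}]'
```

```text
time: 9.25
ee_pos: [0.5216, 0.1726, 0.1043]
tcp_rot: [-180.0, 0.0, -160.2]
wrist_force: [0.1, -0.5, -1.9]
opening: 0.0117
grasp_force: 50.9
time: 10.5
ee_pos: [0.5217, 0.1726, 0.098]
tcp_rot: [-180.0, 0.0, -160.2]
wrist_force: [-0.0, -0.3, 2.3]
opening: 0.0112
grasp_force: 51.3
```

Floor contact is felt: net about +4 N at z 0.098. Pressing 1 mm more and sampling around a 4.4 mm ring. Small forces make riding over the hole harmless, and an Fz loss reveals it.

```bash
python3 -m handwheel '[{"tx":0.0001,"ty":0.0008,"tz":0.0005,"ax":0,"ay":0,"az":0,"jaw":-1},{"tx":0.0001,"ty":0.0008,"tz":0.0005,"ax":0,"ay":0,"az":0,"jaw":-1},{"tx":0.0001,"ty":0.0009,"tz":0,"ax":0,"ay":0,"az":0,"jaw":-1},{"tx":0.0001,"ty":0.0009,"tz":0,"ax":0,"ay":0,"az":0,"jaw":-1},{"tx":0,"ty":0,"tz":0,"ax":0,"ay":0,"az":0,"jaw":-1},{"tx":0,"ty":0,"tz":0,"ax":0,"ay":0,"az":0,"jaw":-1},{"tx":0,"ty":0,"tz":0,"ax":0,"ay":0,"az":0,"jaw":-1},{"tx":0,"ty":0,"tz":0,"ax":0,"ay":0,"az":0,"jaw":-1},{"tx":0,"ty":0,"tz":0,"ax":0,"ay":0,"az":0,"jaw":-1},{"tx":0,"ty":0,"tz":0,"ax":0,"ay":0,"az":0,"jaw":-1}]' && python3 -m handwheel '[{"tx":-0.0005,"ty":0.0006,"tz":0,"ax":0,"ay":0,"az":0,"jaw":-1},{"tx":-0.0006,"ty":0.0006,"tz":0,"ax":0,"ay":0,"az":0,"jaw":-1},{"tx":-0.0006,"ty":0.0007,"tz":0,"ax":0,"ay":0,"az":0,"jaw":-1},{"tx":-0.0006,"ty":0.0007,"tz":0,"ax":0,"ay":0,"az":0,"jaw":-1},{"tx":0,"ty":0,"tz":0,"ax":0,"ay":0,"az":0,"jaw":-1},{"tx":0,"ty":0,"tz":0,"ax":0,"ay":0,"az":0,"jaw":-1},{"tx":0,"ty":0,"tz":0,"ax":0,"ay":0,"az":0,"jaw":-1},{"tx":0,"ty":0,"tz":0,"ax":0,"ay":0,"az":0,"jaw":-1},{"tx":0,"ty":0,"tz":0,"ax":0,"ay":0,"az":0,"jaw":-1},{"tx":0,"ty":0,"tz":0,"ax":0,"ay":0,"az":0,"jaw":-1}]'
```

```text
time: 11.75
ee_pos: [0.5201, 0.1757, 0.0968]
tcp_rot: [180.0, 0.0, -160.2]
wrist_force: [2.6, -1.4, 5.5]
opening: 0.0113
grasp_force: 51.8
time: 13.0
ee_pos: [0.5207, 0.1786, 0.0966]
tcp_rot: [-180.0, -0.1, -160.2]
wrist_force: [-0.7, -3.5, 4.9]
opening: 0.0113
grasp_force: 51.9
```

```bash
python3 -m handwheel '[{"tx":-0.0008,"ty":0.0001,"tz":0,"ax":0,"ay":0,"az":0,"jaw":-1},{"tx":-0.0008,"ty":0.0001,"tz":0,"ax":0,"ay":0,"az":0,"jaw":-1},{"tx":-0.0009,"ty":0.0001,"tz":0,"ax":0,"ay":0,"az":0,"jaw":-1},{"tx":-0.0009,"ty":0,"tz":0,"ax":0,"ay":0,"az":0,"jaw":-1},{"tx":0,"ty":0,"tz":0,"ax":0,"ay":0,"az":0,"jaw":-1},{"tx":0,"ty":0,"tz":0,"ax":0,"ay":0,"az":0,"jaw":-1},{"tx":0,"ty":0,"tz":0,"ax":0,"ay":0,"az":0,"jaw":-1},{"tx":0,"ty":0,"tz":0,"ax":0,"ay":0,"az":0,"jaw":-1},{"tx":0,"ty":0,"tz":0,"ax":0,"ay":0,"az":0,"jaw":-1},{"tx":0,"ty":0,"tz":0,"ax":0,"ay":0,"az":0,"jaw":-1}]' && python3 -m handwheel '[{"tx":-0.0006,"ty":-0.0005,"tz":0,"ax":0,"ay":0,"az":0,"jaw":-1},{"tx":-0.0006,"ty":-0.0006,"tz":0,"ax":0,"ay":0,"az":0,"jaw":-1},{"tx":-0.0007,"ty":-0.0006,"tz":0,"ax":0,"ay":0,"az":0,"jaw":-1},{"tx":-0.0007,"ty":-0.0006,"tz":0,"ax":0,"ay":0,"az":0,"jaw":-1},{"tx":0,"ty":0,"tz":0,"ax":0,"ay":0,"az":0,"jaw":-1},{"tx":0,"ty":0,"tz":0,"ax":0,"ay":0,"az":0,"jaw":-1},{"tx":0,"ty":0,"tz":0,"ax":0,"ay":0,"az":0,"jaw":-1},{"tx":0,"ty":0,"tz":0,"ax":0,"ay":0,"az":0,"jaw":-1},{"tx":0,"ty":0,"tz":0,"ax":0,"ay":0,"az":0,"jaw":-1},{"tx":0,"ty":0,"tz":0,"ax":0,"ay":0,"az":0,"jaw":-1}]'; python3 -m handwheel '[{"tx":-0.0001,"ty":-0.0008,"tz":0,"ax":0,"ay":0,"az":0,"jaw":-1},{"tx":-0.0001,"ty":-0.0008,"tz":0,"ax":0,"ay":0,"az":0,"jaw":-1},{"tx":-0.0001,"ty":-0.0009,"tz":0,"ax":0,"ay":0,"az":0,"jaw":-1},{"tx":0,"ty":-0.0009,"tz":0,"ax":0,"ay":0,"az":0,"jaw":-1},{"tx":0,"ty":0,"tz":0,"ax":0,"ay":0,"az":0,"jaw":-1},{"tx":0,"ty":0,"tz":0,"ax":0,"ay":0,"az":0,"jaw":-1},{"tx":0,"ty":0,"tz":0,"ax":0,"ay":0,"az":0,"jaw":-1},{"tx":0,"ty":0,"tz":0,"ax":0,"ay":0,"az":0,"jaw":-1},{"tx":0,"ty":0,"tz":0,"ax":0,"ay":0,"az":0,"jaw":-1},{"tx":0,"ty":0,"tz":0,"ax":0,"ay":0,"az":0,"jaw":-1}]'
```

```text
time: 14.25
ee_pos: [0.5232, 0.1802, 0.0964]
tcp_rot: [180.0, -0.2, -160.2]
wrist_force: [-3.9, -2.1, 6.7]
opening: 0.011
grasp_force: 52.0
time: 15.5
ee_pos: [0.5263, 0.1796, 0.0964]
tcp_rot: [179.9, -0.1, -160.1]
wrist_force: [-3.3, -0.2, 6.0]
opening: 0.0111
grasp_force: 52.1
time: 16.75
ee_pos: [0.5282, 0.177, 0.0967]
tcp_rot: [179.8, -0.1, -160.1]
wrist_force: [-2.5, 3.0, 5.6]
opening: 0.0112
grasp_force: 52.1
```

```bash
python3 -m handwheel '[{"tx":0.0005,"ty":-0.0006,"tz":0,"ax":0,"ay":0,"az":0,"jaw":-1},{"tx":0.0006,"ty":-0.0006,"tz":0,"ax":0,"ay":0,"az":0,"jaw":-1},{"tx":0.0006,"ty":-0.0007,"tz":0,"ax":0,"ay":0,"az":0,"jaw":-1},{"tx":0.0006,"ty":-0.0007,"tz":0,"ax":0,"ay":0,"az":0,"jaw":-1},{"tx":0,"ty":0,"tz":0,"ax":0,"ay":0,"az":0,"jaw":-1},{"tx":0,"ty":0,"tz":0,"ax":0,"ay":0,"az":0,"jaw":-1},{"tx":0,"ty":0,"tz":0,"ax":0,"ay":0,"az":0,"jaw":-1},{"tx":0,"ty":0,"tz":0,"ax":0,"ay":0,"az":0,"jaw":-1},{"tx":0,"ty":0,"tz":0,"ax":0,"ay":0,"az":0,"jaw":-1},{"tx":0,"ty":0,"tz":0,"ax":0,"ay":0,"az":0,"jaw":-1}]' && python3 -m handwheel '[{"tx":0.0008,"ty":-0.0001,"tz":0,"ax":0,"ay":0,"az":0,"jaw":-1},{"tx":0.0008,"ty":-0.0001,"tz":0,"ax":0,"ay":0,"az":0,"jaw":-1},{"tx":0.0009,"ty":-0.0001,"tz":0,"ax":0,"ay":0,"az":0,"jaw":-1},{"tx":0.0009,"ty":0,"tz":0,"ax":0,"ay":0,"az":0,"jaw":-1},{"tx":0,"ty":0,"tz":0,"ax":0,"ay":0,"az":0,"jaw":-1},{"tx":0,"ty":0,"tz":0,"ax":0,"ay":0,"az":0,"jaw":-1},{"tx":0,"ty":0,"tz":0,"ax":0,"ay":0,"az":0,"jaw":-1},{"tx":0,"ty":0,"tz":0,"ax":0,"ay":0,"az":0,"jaw":-1},{"tx":0,"ty":0,"tz":0,"ax":0,"ay":0,"az":0,"jaw":-1},{"tx":0,"ty":0,"tz":0,"ax":0,"ay":0,"az":0,"jaw":-1}]'
```

```text
time: 18.0
ee_pos: [0.5277, 0.1739, 0.0969]
tcp_rot: [179.9, 0.0, -160.1]
wrist_force: [1.1, 2.6, 5.6]
opening: 0.0116
grasp_force: 52.0
time: 19.25
ee_pos: [0.5249, 0.1716, 0.0969]
tcp_rot: [180.0, 0.0, -160.2]
wrist_force: [2.8, 1.5, 4.9]
opening: 0.0114
grasp_force: 51.9
```

No drop on the inner ring, so spiralling out to the 7.7 mm ring.

```bash
python3 -m handwheel '[{"tx":0.0002,"ty":-0.0007,"tz":0,"ax":0,"ay":0,"az":0,"jaw":-1},{"tx":0.0002,"ty":-0.0007,"tz":0,"ax":0,"ay":0,"az":0,"jaw":-1},{"tx":0.0003,"ty":-0.0008,"tz":0,"ax":0,"ay":0,"az":0,"jaw":-1},{"tx":0.0003,"ty":-0.0008,"tz":0,"ax":0,"ay":0,"az":0,"jaw":-1},{"tx":0,"ty":0,"tz":0,"ax":0,"ay":0,"az":0,"jaw":-1},{"tx":0,"ty":0,"tz":0,"ax":0,"ay":0,"az":0,"jaw":-1},{"tx":0,"ty":0,"tz":0,"ax":0,"ay":0,"az":0,"jaw":-1},{"tx":0,"ty":0,"tz":0,"ax":0,"ay":0,"az":0,"jaw":-1},{"tx":0,"ty":0,"tz":0,"ax":0,"ay":0,"az":0,"jaw":-1},{"tx":0,"ty":0,"tz":0,"ax":0,"ay":0,"az":0,"jaw":-1}]' && python3 -m handwheel '[{"tx":0.0007,"ty":0.0004,"tz":0,"ax":0,"ay":0,"az":0,"jaw":-1},{"tx":0.0007,"ty":0.0004,"tz":0,"ax":0,"ay":0,"az":0,"jaw":-1},{"tx":0.0007,"ty":0.0005,"tz":0,"ax":0,"ay":0,"az":0,"jaw":-1},{"tx":0.0008,"ty":0.0005,"tz":0,"ax":0,"ay":0,"az":0,"jaw":-1},{"tx":0,"ty":0,"tz":0,"ax":0,"ay":0,"az":0,"jaw":-1},{"tx":0,"ty":0,"tz":0,"ax":0,"ay":0,"az":0,"jaw":-1},{"tx":0,"ty":0,"tz":0,"ax":0,"ay":0,"az":0,"jaw":-1},{"tx":0,"ty":0,"tz":0,"ax":0,"ay":0,"az":0,"jaw":-1},{"tx":0,"ty":0,"tz":0,"ax":0,"ay":0,"az":0,"jaw":-1},{"tx":0,"ty":0,"tz":0,"ax":0,"ay":0,"az":0,"jaw":-1}]' && python3 -m handwheel '[{"tx":0.0004,"ty":0.0007,"tz":0,"ax":0,"ay":0,"az":0,"jaw":-1},{"tx":0.0005,"ty":0.0007,"tz":0,"ax":0,"ay":0,"az":0,"jaw":-1},{"tx":0.0005,"ty":0.0007,"tz":0,"ax":0,"ay":0,"az":0,"jaw":-1},{"tx":0.0005,"ty":0.0008,"tz":0,"ax":0,"ay":0,"az":0,"jaw":-1},{"tx":0,"ty":0,"tz":0,"ax":0,"ay":0,"az":0,"jaw":-1},{"tx":0,"ty":0,"tz":0,"ax":0,"ay":0,"az":0,"jaw":-1},{"tx":0,"ty":0,"tz":0,"ax":0,"ay":0,"az":0,"jaw":-1},{"tx":0,"ty":0,"tz":0,"ax":0,"ay":0,"az":0,"jaw":-1},{"tx":0,"ty":0,"tz":0,"ax":0,"ay":0,"az":0,"jaw":-1},{"tx":0,"ty":0,"tz":0,"ax":0,"ay":0,"az":0,"jaw":-1}]'
```

```text
time: 20.5
ee_pos: [0.5245, 0.1686, 0.0968]
tcp_rot: [179.9, -0.0, -160.2]
wrist_force: [0.2, 3.6, 5.2]
opening: 0.0115
grasp_force: 52.0
time: 21.75
ee_pos: [0.5217, 0.1687, 0.0969]
tcp_rot: [-180.0, 0.0, -160.2]
wrist_force: [3.0, 0.6, 6.2]
opening: 0.0112
grasp_force: 51.8
time: 23.0
ee_pos: [0.5186, 0.1708, 0.0967]
tcp_rot: [-180.0, -0.0, -160.2]
wrist_force: [1.3, -3.1, 3.7]
opening: 0.0112
grasp_force: 51.7
```

```bash
python3 -m handwheel '[{"tx":0.0001,"ty":0.0005,"tz":0,"ax":0,"ay":0,"az":0,"jaw":-1},{"tx":0.0001,"ty":0.0005,"tz":0,"ax":0,"ay":0,"az":0,"jaw":-1},{"tx":0.0001,"ty":0.0005,"tz":0,"ax":0,"ay":0,"az":0,"jaw":-1},{"tx":0.0001,"ty":0.0005,"tz":0,"ax":0,"ay":0,"az":0,"jaw":-1},{"tx":0,"ty":0,"tz":0,"ax":0,"ay":0,"az":0,"jaw":-1},{"tx":0,"ty":0,"tz":0,"ax":0,"ay":0,"az":0,"jaw":-1},{"tx":0,"ty":0,"tz":0,"ax":0,"ay":0,"az":0,"jaw":-1},{"tx":0,"ty":0,"tz":0,"ax":0,"ay":0,"az":0,"jaw":-1},{"tx":0,"ty":0,"tz":0,"ax":0,"ay":0,"az":0,"jaw":-1},{"tx":0,"ty":0,"tz":0,"ax":0,"ay":0,"az":0,"jaw":-1}]'; python3 -c "
from h import *
print(np.mean([(telemetry.get_obs()['wrist_force']) for _ in range(20)],0))"
```

```text
time: 24.25
ee_pos: [0.5175, 0.1727, 0.0967]
tcp_rot: [180.0, -0.0, -160.2]
wrist_force: [-0.9, 1.4, -2.8]
opening: 0.0114
grasp_force: 50.6
[-0.94138325  1.35483124 -2.75993751]
```

Vertical force is gone (−2.8 N, just the insert's weight): the spigot is over the hole. Lowering gently by 1.6 mm to feel for the chamfer.

```bash
python3 -m handwheel '[{"tx":0,"ty":0,"tz":0.0004,"ax":0,"ay":0,"az":0,"jaw":-1},{"tx":0,"ty":0,"tz":0.0004,"ax":0,"ay":0,"az":0,"jaw":-1},{"tx":0,"ty":0,"tz":0.0004,"ax":0,"ay":0,"az":0,"jaw":-1},{"tx":0,"ty":0,"tz":0.0004,"ax":0,"ay":0,"az":0,"jaw":-1},{"tx":0,"ty":0,"tz":0,"ax":0,"ay":0,"az":0,"jaw":-1},{"tx":0,"ty":0,"tz":0,"ax":0,"ay":0,"az":0,"jaw":-1},{"tx":0,"ty":0,"tz":0,"ax":0,"ay":0,"az":0,"jaw":-1},{"tx":0,"ty":0,"tz":0,"ax":0,"ay":0,"az":0,"jaw":-1},{"tx":0,"ty":0,"tz":0,"ax":0,"ay":0,"az":0,"jaw":-1},{"tx":0,"ty":0,"tz":0,"ax":0,"ay":0,"az":0,"jaw":-1}]'
```

```text
time: 25.5
ee_pos: [0.5176, 0.1727, 0.0952]
tcp_rot: [180.0, 0.0, -160.2]
wrist_force: [-2.3, 2.1, -0.9]
opening: 0.0112
grasp_force: 50.9
```

```bash
python3 -m handwheel '[{"tx":0.0002,"ty":0.0003,"tz":0,"ax":0,"ay":0,"az":0,"jaw":-1},{"tx":0.0002,"ty":0.0003,"tz":0,"ax":0,"ay":0,"az":0,"jaw":-1},{"tx":0,"ty":0,"tz":0.0005,"ax":0,"ay":0,"az":0,"jaw":-1},{"tx":0,"ty":0,"tz":0.0005,"ax":0,"ay":0,"az":0,"jaw":-1},{"tx":0,"ty":0,"tz":0.0005,"ax":0,"ay":0,"az":0,"jaw":-1},{"tx":0,"ty":0,"tz":0,"ax":0,"ay":0,"az":0,"jaw":-1},{"tx":0,"ty":0,"tz":0,"ax":0,"ay":0,"az":0,"jaw":-1},{"tx":0,"ty":0,"tz":0,"ax":0,"ay":0,"az":0,"jaw":-1},{"tx":0,"ty":0,"tz":0,"ax":0,"ay":0,"az":0,"jaw":-1},{"tx":0,"ty":0,"tz":0,"ax":0,"ay":0,"az":0,"jaw":-1}]'
```

```text
time: 26.75
ee_pos: [0.5171, 0.1731, 0.0937]
tcp_rot: [-180.0, 0.0, -160.2]
wrist_force: [0.3, -0.4, -1.5]
opening: 0.0116
grasp_force: 50.8
```

```bash
python3 -m handwheel '[{"tx":0.0002,"ty":0.0003,"tz":0,"ax":0,"ay":0,"az":0,"jaw":-1},{"tx":0,"ty":0,"tz":0.0008,"ax":0,"ay":0,"az":0,"jaw":-1},{"tx":0,"ty":0,"tz":0.0008,"ax":0,"ay":0,"az":0,"jaw":-1},{"tx":0,"ty":0,"tz":0.0008,"ax":0,"ay":0,"az":0,"jaw":-1},{"tx":0,"ty":0,"tz":0.0008,"ax":0,"ay":0,"az":0,"jaw":-1},{"tx":0,"ty":0,"tz":0.0008,"ax":0,"ay":0,"az":0,"jaw":-1},{"tx":0,"ty":0,"tz":0.0008,"ax":0,"ay":0,"az":0,"jaw":-1},{"tx":0,"ty":0,"tz":0.0008,"ax":0,"ay":0,"az":0,"jaw":-1},{"tx":0,"ty":0,"tz":0,"ax":0,"ay":0,"az":0,"jaw":-1},{"tx":0,"ty":0,"tz":0,"ax":0,"ay":0,"az":0,"jaw":-1}]'
```

```text
time: 28.0
ee_pos: [0.5168, 0.1733, 0.0881]
tcp_rot: [180.0, 0.0, -160.2]
wrist_force: [-0.3, 0.1, -2.8]
opening: 0.0114
grasp_force: 50.8
```

The spigot is sliding in freely. Continuing to the shoulder contact, expected at about z 0.0846, with a small press.

```bash
python3 -m handwheel '[{"tx":0,"ty":0,"tz":0.0008,"ax":0,"ay":0,"az":0,"jaw":-1},{"tx":0,"ty":0,"tz":0.0008,"ax":0,"ay":0,"az":0,"jaw":-1},{"tx":0,"ty":0,"tz":0.0008,"ax":0,"ay":0,"az":0,"jaw":-1},{"tx":0,"ty":0,"tz":0.0006,"ax":0,"ay":0,"az":0,"jaw":-1},{"tx":0,"ty":0,"tz":0.0005,"ax":0,"ay":0,"az":0,"jaw":-1},{"tx":0,"ty":0,"tz":0.0005,"ax":0,"ay":0,"az":0,"jaw":-1},{"tx":0,"ty":0,"tz":0.0003,"ax":0,"ay":0,"az":0,"jaw":-1},{"tx":0,"ty":0,"tz":0,"ax":0,"ay":0,"az":0,"jaw":-1},{"tx":0,"ty":0,"tz":0,"ax":0,"ay":0,"az":0,"jaw":-1},{"tx":0,"ty":0,"tz":0,"ax":0,"ay":0,"az":0,"jaw":-1}]'
```

```text
time: 29.25
ee_pos: [0.5168, 0.1733, 0.0839]
tcp_rot: [180.0, 0.0, -160.2]
wrist_force: [0.0, -0.2, 2.7]
opening: 0.0112
grasp_force: 51.5
```

```bash
python3 -m handwheel '[{"tx":0,"ty":0,"tz":0.0004,"ax":0,"ay":0,"az":0,"jaw":-1},{"tx":0,"ty":0,"tz":0.0004,"ax":0,"ay":0,"az":0,"jaw":-1},{"tx":0,"ty":0,"tz":0.0004,"ax":0,"ay":0,"az":0,"jaw":-1},{"tx":0,"ty":0,"tz":0,"ax":0,"ay":0,"az":0,"jaw":-1},{"tx":0,"ty":0,"tz":0,"ax":0,"ay":0,"az":0,"jaw":-1},{"tx":0,"ty":0,"tz":0,"ax":0,"ay":0,"az":0,"jaw":-1},{"tx":0,"ty":0,"tz":0,"ax":0,"ay":0,"az":0,"jaw":-1},{"tx":0,"ty":0,"tz":0,"ax":0,"ay":0,"az":0,"jaw":-1},{"tx":0,"ty":0,"tz":0,"ax":0,"ay":0,"az":0,"jaw":-1},{"tx":0,"ty":0,"tz":0,"ax":0,"ay":0,"az":0,"jaw":-1}]' && python3 -m handwheel '[{"tx":0,"ty":0,"tz":-0.0005,"ax":0,"ay":0,"az":0,"jaw":-1},{"tx":0,"ty":0,"tz":-0.0005,"ax":0,"ay":0,"az":0,"jaw":-1},{"tx":0,"ty":0,"tz":-0.0005,"ax":0,"ay":0,"az":0,"jaw":-1},{"tx":0,"ty":0,"tz":0,"ax":0,"ay":0,"az":0,"jaw":-1},{"tx":0,"ty":0,"tz":0,"ax":0,"ay":0,"az":0,"jaw":-0.2},{"tx":0,"ty":0,"tz":0,"ax":0,"ay":0,"az":0,"jaw":0},{"tx":0,"ty":0,"tz":0,"ax":0,"ay":0,"az":0,"jaw":0},{"tx":0,"ty":0,"tz":0,"ax":0,"ay":0,"az":0,"jaw":0},{"tx":0,"ty":0,"tz":0,"ax":0,"ay":0,"az":0,"jaw":0},{"tx":0,"ty":0,"tz":0,"ax":0,"ay":0,"az":0,"jaw":0}]'
```

```text
time: 30.5
ee_pos: [0.5169, 0.1733, 0.0829]
tcp_rot: [-180.0, 0.0, -160.2]
wrist_force: [-1.3, -0.3, 5.1]
opening: 0.0115
grasp_force: 51.9
time: 31.75
ee_pos: [0.5168, 0.1733, 0.0841]
tcp_rot: [-180.0, -0.0, -160.2]
wrist_force: [-0.2, -0.5, 0.7]
opening: 0.0426
grasp_force: 0.0
```

Released. Rising straight up, then checking in pictures.

```bash
python3 -m handwheel '[{"tx":0,"ty":0,"tz":-0.005,"ax":0,"ay":0,"az":0,"jaw":0},{"tx":0,"ty":0,"tz":-0.01,"ax":0,"ay":0,"az":0,"jaw":0},{"tx":0,"ty":0,"tz":-0.015,"ax":0,"ay":0,"az":0,"jaw":0},{"tx":0,"ty":0,"tz":-0.02,"ax":0,"ay":0,"az":0,"jaw":0},{"tx":0,"ty":0,"tz":-0.02,"ax":0,"ay":0,"az":0,"jaw":0},{"tx":0,"ty":0,"tz":-0.02,"ax":0,"ay":0,"az":0,"jaw":0},{"tx":0,"ty":0,"tz":-0.02,"ax":0,"ay":0,"az":0,"jaw":0},{"tx":0,"ty":0,"tz":-0.01,"ax":0,"ay":0,"az":0,"jaw":0},{"tx":0,"ty":0,"tz":0,"ax":0,"ay":0,"az":0,"jaw":0},{"tx":0,"ty":0,"tz":0,"ax":0,"ay":0,"az":0,"jaw":0}]'
python3 - <<'E'
from h import *
o,w=snap("wrist");_,s=snap("scene")
cv2.imwrite("pics/w3.png",np.hstack([w["color"],cv2.resize(s["color"][110:290,270:370],(233,420))])[...,::-1])
E
```

```text
time: 33.0
ee_pos: [0.5165, 0.1733, 0.2034]
tcp_rot: [180.0, -0.1, -160.2]
wrist_force: [0.0, 0.3, -0.4]
opening: 0.0426
grasp_force: 0.0
```

View pics/w3.png

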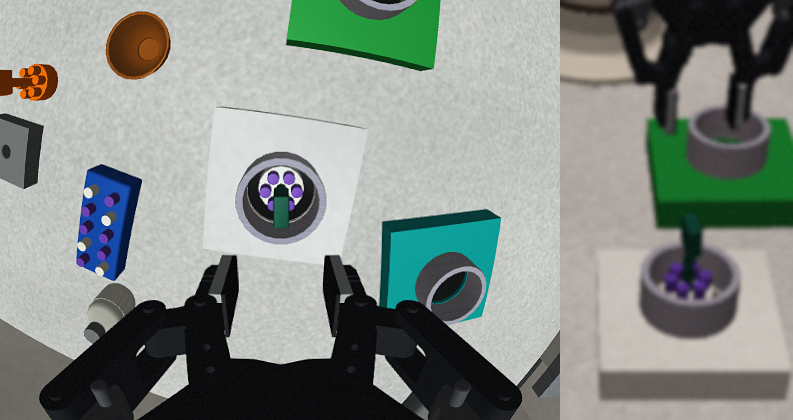

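The insert stands upright in the white dock's bucket: grip at (281,211), body at (281,188), inside the rim. The gripper is clear and the bystanders are where they were.

```bash
python3 -c "
from workcell import workorder;print(workorder.job_done())"
```

```text
the job is handed in; nothing more can be done
None
```

The job is handed in at about 33 s: the insert is in the white dock's bucket with its spigot in the hole, pressed home with about 7 N and released, and a last look showed it upright with the gripper clear and the other things where they were.

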